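# Zero the two thumbwheels of the counter-top tally

## Task

Zero the two-wheel tally counter for the new day: with a fingertip, flick the tabs of each wheel away from the counter's front, click by click, until that wheel's one slim round pin stands straight up between its pointer fins, and do not run past it. Leave the counter standing where it is (only touch it, never pick it up or shove it along) and leave the things around it alone.

Things in the scene. Friction and masses are not known exactly. Their poses are not given: they have to be found in the camera images.
- counter: grey two-wheel tally counter, loose on rubber feet, 2.4 kg, 146 x 166 x 80 mm housing. Origin: centre of its underside; x from its front face (robot's side) to its back, y to its left, z up. Two equal wheels on a level axle along y, 60 mm up at x = 0, stand out of slots in its top at y = +38 and -38 mm. 7 mm pointer fins flank each slot at x = 0.
- left_top (a point): point fixed to the counter (axes as its own): end of the left wheel's (+y) upright tab, mid-width, 112 mm above the desk. Each wheel: black drum 34 mm radius, 30 mm wide, 8 white radial tabs 45 degrees apart ending 52 mm from the axle: seven flat blades 30 mm wide, 5 mm thick, and one slim round pin 7 mm thick. At rest one tab is upright; its neighbours lean 45 degrees, highest edges at 98 mm
- right_top (a point): the same point of the right wheel (counter's -y side), 112 mm above the desk. The bare part of an upright tab is 18 mm long, from the drum to its end
- wheel_left (a joint): angle of the left wheel (+y side); grows as its top moves to the counter's +x. 0 = pin straight up; one click = 0.785 rad: -0.785 is one click short, -1.571 two, -2.356 three; starts one to three short. A sprung detent holds each click: about 4 N at a tab's end to leave it; pushed over half a click (0.39 rad) the wheel jumps on to the next click by itself and stops there
- wheel_right (a joint): angle of the right wheel (counter's -y side); meaning and behaviour as wheel_left: 0 = slim pin straight up, -0.785 rad per click still to go, one to three at the start
- thread_spool: bystander: red thread spool, 32 x 32 x 50 mm, standing just left of the counter; origin at the centre of its underside
- stamp: bystander: wooden-handled rubber stamp, 27 x 48 x 69 mm, standing just behind the counter; origin at the centre of its underside
- tin: bystander: black-lidded polish tin, 68 mm across, 22 mm high, just right of the counter; origin at the centre of its underside
- pen: bystander: black marker, 148 mm long, 16 mm high, lying in front of the counter; origin at its underside
- pad: bystander: orange order pad, 150 x 105 x 13 mm, lying off to the right; origin at the centre of its underside

How it is judged:
By the outcome, as a careful person would: the job done as asked, in the order asked, and still so for the second after the job is handed in, with the robot touching nothing.
It also fails if it takes over 64 s, if anything falls off the work surface, if the arm or the gripper's body presses on something with over 40 N, if the wrist force passes 120 N, or if a joint passes its speed limit or range.

## Robot

A 6-joint arm with a two-finger parallel gripper is mounted at the origin on a cart in front of the work surface, level with it; the furniture and walls round the work are solid. World frame = base frame: x ahead of the robot, y to its left, z up, the work surface at z = 0. Lengths are in mm, angles in degrees, forces in N, time in s.
With the tool pointing down it reaches from about 250 to 850 mm from the base axis. Payload 12.5 kg.
Tool frame: the origin (TCP) lies at the very end of the fingers, on their centre line; the grasp point (between the pads) lies 19 mm behind it (manip.tcp_to_grasp is the distance from the TCP to the grasp point, in mm); z points along the fingers, y is the line along which they close (so a half turn about z gives the same grasp; the last joint's range is limited). The gripper opens to 93 mm and grips with 3 to 60 N. Pads are 15 mm wide; open, the fingers measure 128 mm over their backs; the gripper's body (75 mm by 188 mm) begins 65 mm behind the grasp point.
Start: joints at [67.976, 20.094, 94.641, -0, 65.266, -4.847], TCP at [162.399, 525.462, 218.633] pointing down, gripper open.
Joint ranges: [-157.81, 157.81], [-45, 120.19], [0.68, 151.7], [-89.99, 269.99], [4.06, 180], [-164.3, 164.3]. Speed limits (degrees/s): [127.2, 127.2, 159.86, 180, 180, 180].

## Interface

Orientations are given as [roll, pitch, yaw] about the fixed x, y, z axes, in that order (R = Rz(yaw) Ry(pitch) Rx(roll)).
In Python, from bench import manip gives the robot as it stands.
- The arm moves only by the tool servo_tool, never from a script. Its argument "plan" is a list that holds one entry, the list of rows, each a list of 7 numbers: the turn, a rotation vector about the tool's x, y, z in rad, then the shift along the tool's x, y, z in cm, then the opening, from 0 (shut) to 1 (fully open). In form: [[[ax, ay, az, tx, ty, tz, hand], ...]]. A call has 1 to 20 rows; each row shifts and turns the commanded pose from where the row before left it, along the tool's axes as they then stand; what a row does not reach is not made up. A row lasts 1/8 s, in which the tool goes at most 62.5 mm and 10.7 degrees, less where a joint would pass 70% of its speed; a pose out of reach is approached as far as the arm can. A call is refused whole if a number of a shift passes 6.25 or a number of a turn 0.188, either way. A call with a gripper value outside its range is refused whole. The fingers move at their own pace and stop on an object; "grip_force" is the grip in N (left out, the last holds). Time passes only in rows, so rows that do not move let the fingers close. It gives the time, the measured TCP pose, the force, the opening and the grip force at its end, in the units of the state.
- manip.sense(): the state, without advancing time (a new reading comes with each control period).
- manip.capture(name): name is "scene" or "top" or "wrist"; returns a dict with "img" (400x640x3 uint8, blue, green, red), "range_z" (400x640 float32, mm along the optical axis (not along the pixel's ray), 0 where there is no reading), "K" (3x3 intrinsics, pixels), "rvec" (rotation vector, rad) and "tvec" (3), from world to camera coordinates, as OpenCV has them; the wrist camera has in their place "T_tool_cam" (4x4, takes a point from camera to tool coordinates, whose origin is the TCP and whose axes are the flange's). Camera axes: x right, y down, z forward; pixel columns grow to the right and rows downward; lengths in mm; the calibration is good to about 2 mm. A picture is of the moment at which its call begins: read the wrist's pose just before it.
- manip.close_job(): hands the job in; it is judged then, once.
The state is a dict: "clock": time; "q": joint angles; "joint_vel": joint speeds; "tau": joint torques, N m; "ee_pos": TCP position; "tool_rot": TCP orientation; "force": force on the tool from outside, world axes, zero at the start; "ft_torque": the same for the moment, N m; "opening": finger opening in mm; "grasp_force": force on a finger pad.
Only numpy, scipy, OpenCV 4.12 (cv2) and the standard library are available. Lean on these libraries where they do the work, as an engineer would, in place of code of your own. Each camera call takes 0.05 s, during which the arm holds its last target. There are 200 camera calls.

## Working session

There is one attempt and no reset: what is moved stays moved. The work goes in short steps, Python scripts to look and compute and a tool call to move; the robot and the scene stay as the last step left them, time stands still between calls to the robot, and variables do not carry over. Pictures are saved under pics/ and viewed, at most 10 in all, crops included, and the job is handed in when it is done.

Besides the shell and the picture viewer there is one more tool, called after "Request:" in YAML: its name, and indented under it one key for each argument. servo_tool: Moves the arm, as the interface text tells. Its arguments: {"type":"object","properties":{"plan":{"type":"array","items":{"type":"array","items":{"type":"array","items":{"type":"number"}}}},"grip_force":{"type":"number"}},"required":["plan"]}

```bash
mkdir -p pics; cat > h.py <<'E'
import numpy as np,cv2
from bench import manip
def world(c,u,v,z=None):
    R=cv2.Rodrigues(np.array(c["rvec"],float))[0];t=np.array(c["tvec"],float).reshape(3);K=np.array(c["K"])
    d=c["range_z"][v,u] if z is None else z
    return R.T@(np.linalg.inv(K)@np.array([u,v,1])*d-t)
def cloud(c):
    R=cv2.Rodrigues(np.array(c["rvec"],float))[0];t=np.array(c["tvec"],float).reshape(3);K=np.array(c["K"])
    v,u=np.mgrid[0:400,0:640];d=c["range_z"]
    p=np.stack([(u-K[0,2])/K[0,0]*d,(v-K[1,2])/K[1,1]*d,d],-1)
    P=(p-t)@R; P[d==0]=np.nan
    return P
E
python3 - <<'E'
from h import *
print(manip.sense())
for n in("scene","top"):
    c=manip.capture(n);cv2.imwrite(f"pics/{n}.png",c["img"]);np.savez(f"{n}.npz",**c)
    R=cv2.Rodrigues(np.array(c["rvec"],float))[0];print(n,-R.T@np.array(c["tvec"]).reshape(3),c["K"][0])
E
```

```text
{'clock': 0.0, 'q': array([ 6.79757017e+01,  2.01222657e+01,  9.46738200e+01, -1.57808601e-03,
        6.52663117e+01, -4.84588332e+00]), 'joint_vel': array([-0.01707008,  0.03168749, -0.00989994,  0.06707657,  0.0712908 ,
       -0.01600204]), 'tau': array([-9.98258256e-04, -4.97319210e+01, -2.85258186e+01,  6.97363308e-02,
        2.57417239e-02, -1.42734561e-04]), 'ee_pos': array([162.29062621, 525.17502019, 218.14199994]), 'tool_rot': array([-1.79937705e+02, -3.84360430e-03,  1.62822244e+02]), 'force': array([-1.14542643,  0.36576291, -0.17774798]), 'ft_torque': array([ 0.02538998, -0.03676642, -0.00360881]), 'grasp_force': 0.0, 'opening': 92.30300757343284}
scene [251.17846945 462.35217478 711.79036228] [385.06460671   0.         318.29912655]
top [ 435.95770703 -107.18037545 1254.09056512] [482.54022465   0.         321.48862984]
```

View pics/scene.png

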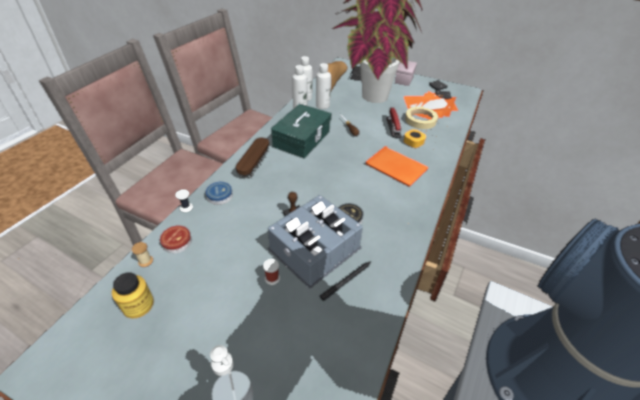

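View pics/top.png

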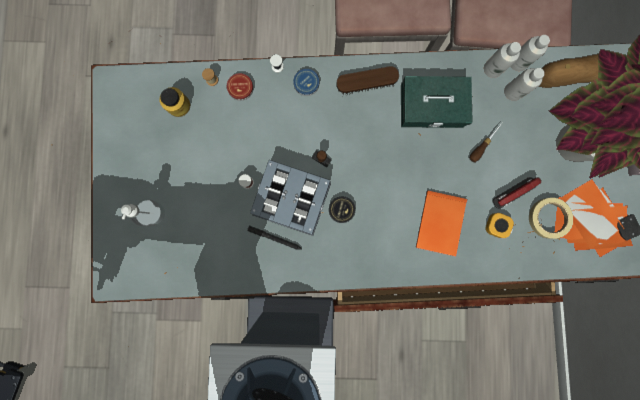

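The scene view shows the counter near (315,237). The top view has it at about (291,195), turned slightly, with the spool at (245,180), stamp at (321,157), tin at (342,208) and pen at (274,238). Next I'll fit its pose.

```bash
python3 - <<'E'
from h import *
for n,(u0,u1,v0,v1) in {"top":(225,365,140,255),"scene":(255,375,180,300)}.items():
    c=dict(np.load(n+".npz"));P=cloud(c);Q=P[v0:v1,u0:u1].reshape(-1,3)
    Q=Q[~np.isnan(Q[:,0])]
    T=Q[(Q[:,2]>74)&(Q[:,2]<86)]
    r=cv2.minAreaRect(T[:,:2].astype(np.float32));print(n,len(T),r,np.median(T[:,2]),Q[:,2].max())
    print(cv2.boxPoints(r).round(1).tolist())
    W=Q[(Q[:,2]>90)];print(len(W),W[:,:2].mean(0))
    for nm,z0,z1 in(("low",8,40),):
        pass
c=dict(np.load("top.npz"));P=cloud(c)
for nm,u,v in(("spool",245,180),("stamp",321,157),("tin",342,208),("pen",274,238),("pad",441,222),("blob",130,212)):print(nm,P[v,u].round(0))
print(P[300,500].round())
R=cv2.Rodrigues(np.array(c["rvec"],float))[0]
im=cv2.resize(c["img"][150:245,235:360],None,fx=6,fy=6,interpolation=cv2.INTER_CUBIC);cv2.imwrite("pics/topz.png",im)
E
```

```text
top 2542 ((527.2764892578125, -37.409881591796875), (159.96469116210938, 139.76063537597656), 73.13667297363281) 80.25822158729943 116.91712879584011
[[437.20001220703125, -93.69999694824219], [570.9000244140625, -134.1999969482422], [617.4000244140625, 18.899999618530273], [483.6000061035156, 59.400001525878906]]
563 [527.51530723 -37.09734394]
scene 2466 ((524.3912963867188, -36.487945556640625), (161.4850311279297, 141.2614288330078), 72.4776840209961) 81.15667499749624 115.82389478681775
[[432.70001220703125, -92.19999694824219], [567.4000244140625, -134.6999969482422], [616.0999755859375, 19.200000762939453], [481.29998779296875, 61.79999923706055]]
671 [525.29121666 -32.81897292]
spool [567.  78.  51.]
stamp [ 627. -111.   69.]
tin [ 505. -168.   21.]
pen [424.   3.  16.]
pad [ 476. -425.    9.]
blob [474. 306. 190.]
[ 278. -588.  -22.]
```

View pics/topz.png

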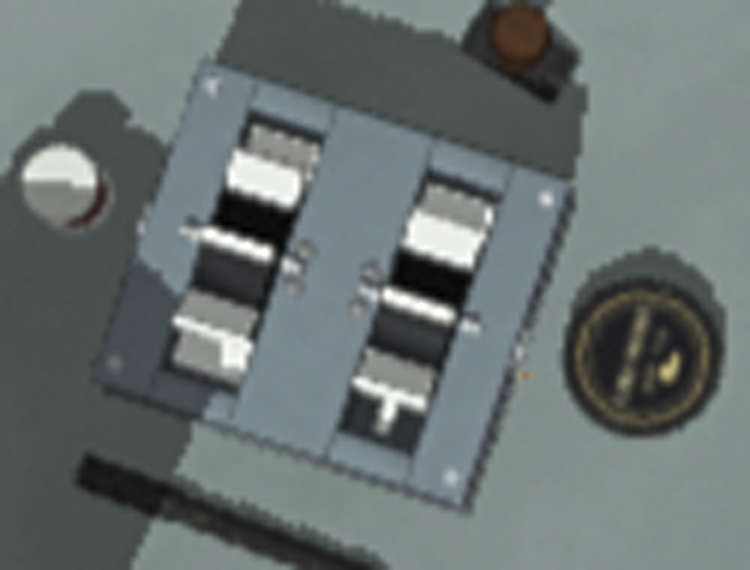

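Counter fitted at about (526.5,-37.2), yaw about -17°. The top is at 80 mm and the wheels reach up to ~113 mm, which matches the sizes given. The tool's yaw already lines up with it (tool -x = counter +x). In the zoom, the right wheel's pin shows low at the front at (388,410), about two clicks short. The left wheel's pin isn't clear. I'll move in above the front with the fingers closed and look from the wrist camera.

Request:
servo_tool:
  plan:
    - [[0,0,0,-2.83,-2.69,0,0],[0,0,0,-2.83,-2.69,0,0],[0,0,0,-2.83,-2.69,0,0],[0,0,0,-2.83,-2.69,0,0],[0,0,0,-2.83,-2.69,0,0],[0,0,0,-2.83,-2.69,0,0],[0,0,0,-2.83,-2.69,0,0],[0,0,0,-2.83,-2.69,0,0],[0,0,0,-2.83,-2.69,0,0],[0,0,0,-2.83,-2.69,0,0],[0,0,0,-2.83,-2.69,0,0],[0,0,0,-2.83,-2.69,0,0],[0,0,0,-2.83,-2.69,0,0],[0,0,0,-2.83,-2.69,0,0],[0,0,0,-2.83,-2.69,0,0],[0,0,0,-2.83,-2.69,0,0],[0,0,0,0,0,0,0],[0,0,0,0,0,0,0]]
  grip_force: 10

```text
clock: 2.35
ee_pos: [467.4, -19.1, 218.3]
tool_rot: [180.0, -0.1, 162.8]
force: [-0.1, -0.2, -0.4]
opening: 0.8
grasp_force: 0.0
```

```bash
cat >> h.py <<'E'
from scipy.spatial.transform import Rotation as Ro
def wrist(fn=None):
    s=manip.sense();c=manip.capture("wrist");K=np.array(c["K"]);d=c["range_z"]
    v,u=np.mgrid[0:400,0:640]
    p=np.stack([(u-K[0,2])/K[0,0]*d,(v-K[1,2])/K[1,1]*d,d],-1)
    T=np.array(c["T_tool_cam"]);R=Ro.from_euler("xyz",s["tool_rot"],degrees=True).as_matrix()
    P=(p@T[:3,:3].T+T[:3,3])@R.T+s["ee_pos"];P[d==0]=np.nan
    if fn: cv2.imwrite(fn,c["img"])
    return s,c,P
def fit(P):
    m=(abs(P[...,0]-526)<130)&(abs(P[...,1]+37)<130);Q=P[m];T=Q[(Q[:,2]>74)&(Q[:,2]<86)]
    r=cv2.minAreaRect(T[:,:2].astype(np.float32));return r,np.median(T[:,2])
def cf(p,c=(526.5,-37.2),yaw=-17.):
    a=np.radians(yaw);d=np.asarray(p)[...,:2]-np.array(c)
    return np.stack([d[...,0]*np.cos(a)+d[...,1]*np.sin(a),-d[...,0]*np.sin(a)+d[...,1]*np.cos(a)],-1)
E
python3 - <<'E'
from h import *
s,c,P=wrist("pics/w1.png");print(s["clock"],s["ee_pos"],s["tool_rot"],s["opening"],s["force"]);print(fit(P),cf(s["ee_pos"]))
print(c["T_tool_cam"].round(2).tolist())
np.save("w1.npy",P)
E
```

```text
2.35 [467.41319595 -19.11196939 218.34399562] [ 1.79999108e+02 -5.25289870e-02  1.62807460e+02] 0.7687452689888297 [-0.0529984  -0.22581867 -0.38113991]
(((501.45672607421875, -29.44841766357422), (160.04971313476562, 90.8973159790039), 72.8678207397461), np.float64(78.77410799599993)) [-6.17934201e+01  2.23600739e-02]
[[0.0, -0.96, -0.27, 75.14], [1.0, 0.0, -0.0, -0.61], [0.0, -0.27, 0.96, -164.93], [0.0, 0.0, 0.0, 1.0]]
```

View pics/w1.png

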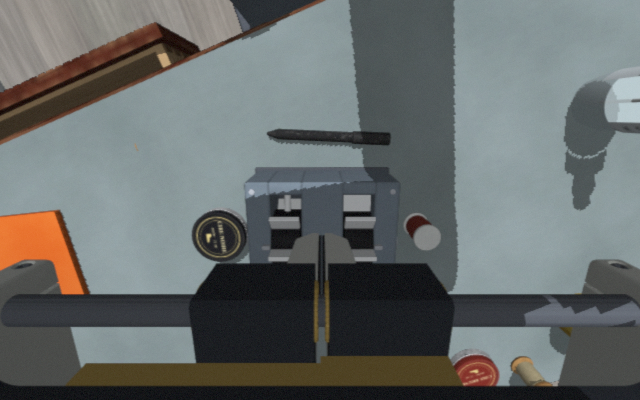

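The wrist view shows the right wheel with a thin pin pointing at the front at (287,202), so it is 2 clicks short. The left wheel has wide blades upright, leaning and at the front at (357,203), so its pin must be behind, 3 clicks short. First click goes on the left wheel.

Request:
servo_tool:
  plan:
    - [[0,0,0,-1.84,1.9,0,0],[0,0,0,-1.84,1.9,0,0],[0,0,0,0,0,3.5,0],[0,0,0,0,0,3.5,0],[0,0,0,0,0,3.5,0],[0,0,0,0,0,1.0,0],[0,0,0,0,0,0,0],[0,0,0,-0.5,0,0,0],[0,0,0,-0.5,0,0,0],[0,0,0,-0.3,0,0,0],[0,0,0,-0.3,0,0,0],[0,0,0,-0.3,0,0,0],[0,0,0,-0.3,0,0,0],[0,0,0,-0.3,0,0,0]]

```text
clock: 4.15
ee_pos: [538.2, -1.5, 103.5]
tool_rot: [-180.0, -0.0, 162.8]
force: [-2.2, 1.2, -1.0]
opening: 1.0
grasp_force: 0.9
```

Request:
servo_tool:
  plan:
    - [[0,0,0,-0.3,0,0,0]]

```text
clock: 4.28
ee_pos: [541.5, -2.5, 103.7]
tool_rot: [180.0, 0.0, 162.8]
force: [-1.7, -0.1, -0.8]
opening: 0.4
grasp_force: 0.5
```

Request:
servo_tool:
  plan:
    - [[0,0,0,-0.3,0,0,0]]

```text
clock: 4.4
ee_pos: [544.5, -3.4, 103.8]
tool_rot: [180.0, 0.1, 162.8]
force: [-0.1, 0.5, -0.7]
opening: 0.7
grasp_force: 0.2
```

Request:
servo_tool:
  plan:
    - [[0,0,0,-0.3,0,0,0]]

```text
clock: 4.53
ee_pos: [547.4, -4.2, 103.9]
tool_rot: [180.0, 0.1, 162.8]
force: [0.7, -0.3, 0.8]
opening: 0.7
grasp_force: 0.0
```

Request:
servo_tool:
  plan:
    - [[0,0,0,-0.3,0,0,0],[0,0,0,0,0,0,0]]

```text
clock: 4.78
ee_pos: [549.9, -5.0, 103.7]
tool_rot: [180.0, 0.0, 162.8]
force: [-0.4, -0.1, 0.6]
opening: 0.4
grasp_force: 0.0
```

The force fell away at a TCP offset of about +7 mm, as expected for the jump. I'll lift, back off and check.

Request:
servo_tool:
  plan:
    - [[0,0,0,0,0,2.0,0]]

```text
clock: 4.9
ee_pos: [556.6, -6.2, 89.3]
tool_rot: [179.9, 1.0, 162.8]
force: [10.2, -17.1, 98.8]
opening: 0.5
grasp_force: 48.4
```

I got the sign wrong: +z is down, so I pressed into the wheel. Retreating straight up at once.

Request:
servo_tool:
  plan:
    - [[0,0,0,0,0,-3.0,0],[0,0,0,0,0,-4.0,0],[0,0,0,3.75,0,-3.0,0],[0,0,0,3.75,-1.9,-3.5,0],[0,0,0,0,-1.9,0,0],[0,0,0,0,0,0,0]]

```text
clock: 5.65
ee_pos: [466.6, -19.6, 219.1]
tool_rot: [180.0, 0.1, 162.8]
force: [0.3, 0.3, 0.5]
opening: 0.3
grasp_force: 0.0
```

```bash
python3 - <<'E'
from h import *
s,c,P=wrist("pics/w2.png");print(s["clock"],s["ee_pos"],s["force"]);print(fit(P),cf(s["ee_pos"]))
t=manip.capture("top");Q=cloud(t);Q=Q[150:245,235:360]
m=(Q[...,2]>74)&(Q[...,2]<86);r=cv2.minAreaRect(Q[m][:,:2].astype(np.float32));print("top",r,m.sum())
a=cv2.resize(c["img"][160:275,230:410],(700,450),interpolation=cv2.INTER_CUBIC);cv2.imwrite("pics/w2z.png",a)
cv2.imwrite("pics/t2z.png",cv2.resize(t["img"][150:245,235:360],None,fx=6,fy=6,interpolation=cv2.INTER_CUBIC))
E
```

```text
5.65 [466.58682149 -19.60441999 219.13300175] [0.27089314 0.33170082 0.45980241]
(((501.54205322265625, -29.658164978027344), (160.35948181152344, 91.4493408203125), 72.61431884765625), np.float64(78.76585885601276)) [-62.43970728  -0.69018128]
top ((533.8513793945312, -39.3599853515625), (159.96253967285156, 125.6118392944336), 72.9776382446289) 1161
```

View pics/w2z.png

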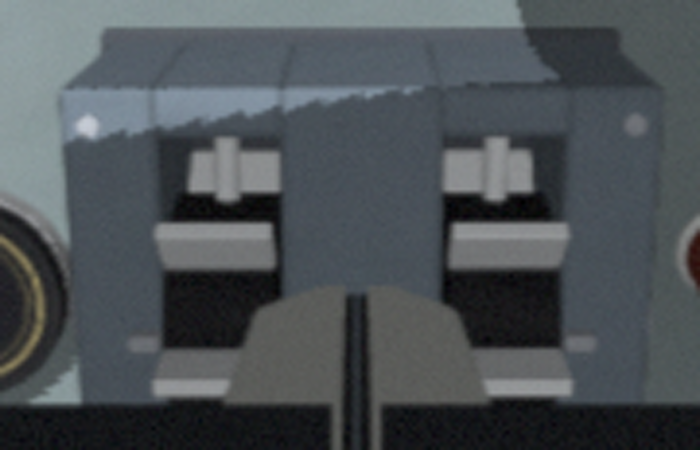

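The counter hasn't moved. The left wheel advanced exactly one click: both wheels now show the pin at the front, at (495,165) and (228,165), so each needs two more. Up is negative tz from here on.

Request:
servo_tool:
  plan:
    - [[0,0,0,-1.87,1.93,0,0],[0,0,0,-1.87,1.93,0,0],[0,0,0,0,0,3.5,0],[0,0,0,0,0,3.5,0],[0,0,0,0,0,3.5,0],[0,0,0,0,0,1.1,0],[0,0,0,0,0,0,0],[0,0,0,-0.5,0,0,0],[0,0,0,-0.5,0,0,0],[0,0,0,-0.3,0,0,0],[0,0,0,-0.3,0,0,0],[0,0,0,-0.3,0,0,0],[0,0,0,-0.3,0,0,0],[0,0,0,-0.3,0,0,0],[0,0,0,-0.3,0,0,0],[0,0,0,-0.3,0,0,0],[0,0,0,-0.3,0,0,0],[0,0,0,-0.3,0,0,0],[0,0,0,-0.1,0,0,0],[0,0,0,0,0,0,0]]

```text
clock: 8.25
ee_pos: [550.3, -4.5, 102.6]
tool_rot: [180.0, 0.0, 162.8]
force: [0.1, -0.0, 0.3]
opening: 0.3
grasp_force: 0.0
```

Request:
servo_tool:
  plan:
    - [[0,0,0,0,0,-1.5,0],[0,0,0,0,0,-1.5,0],[0,0,0,0,0,0,0],[0,0,0,1.9,0,0,0],[0,0,0,1.9,0,0,0],[0,0,0,0,0,0,0]]

```text
clock: 9.0
ee_pos: [513.2, 6.9, 132.7]
tool_rot: [-180.0, -0.0, 162.8]
force: [0.2, -0.2, 1.0]
opening: 0.6
grasp_force: 0.0
```

```bash
python3 - <<'E'
from h import *
s,c,P=wrist();print(s["clock"],s["ee_pos"],s["force"],cf(s["ee_pos"]))
t=manip.capture("scene");cv2.imwrite("pics/s3.png",cv2.resize(t["img"][180:290,255:375],None,fx=4.5,fy=4.5,interpolation=cv2.INTER_CUBIC))
cv2.imwrite("pics/m3.png",np.hstack([cv2.resize(c["img"][100:300,200:440],(480,400)),cv2.resize(t["img"][185:285,265:365],(320,400))*1]))
E
```

```text
9.0 [513.23306759   6.94214193 132.67264258] [ 0.2374154  -0.181691    1.03990612] [-25.59314384  38.33446462]
```

View pics/m3.png

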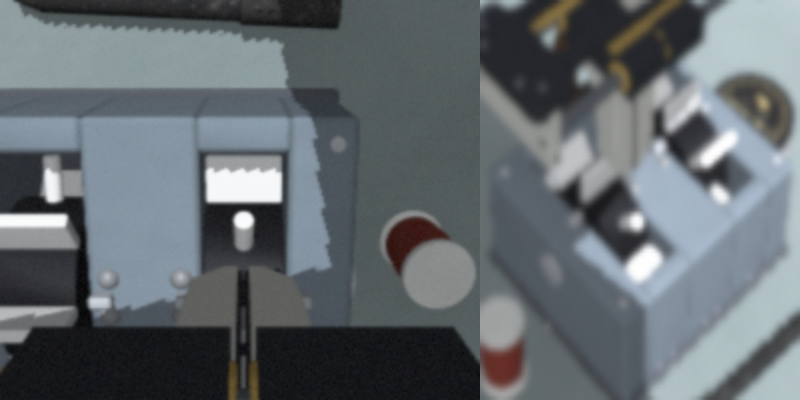

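The left pin is now at -45° ((243,230) in the wrist view, and also visible in the scene view), so one more click to go. After that I'll go over to the right wheel.

Request:
servo_tool:
  plan:
    - [[0,0,0,0,0,2.0,0],[0,0,0,0,0,1.0,0],[0,0,0,0,0,0,0],[0,0,0,-0.5,0,0,0],[0,0,0,-0.5,0,0,0],[0,0,0,-0.3,0,0,0],[0,0,0,-0.3,0,0,0],[0,0,0,-0.3,0,0,0],[0,0,0,-0.3,0,0,0],[0,0,0,-0.3,0,0,0],[0,0,0,-0.3,0,0,0],[0,0,0,-0.3,0,0,0],[0,0,0,-0.3,0,0,0],[0,0,0,-0.3,0,0,0],[0,0,0,-0.1,0,0,0],[0,0,0,0,0,0,0],[0,0,0,0,0,-1.5,0],[0,0,0,0,0,-2.5,0],[0,0,0,0,0,0,0]]

```text
clock: 11.48
ee_pos: [551.3, -4.6, 144.9]
tool_rot: [180.0, 0.2, 162.8]
force: [0.6, 0.2, -0.2]
opening: 0.4
grasp_force: 0.0
```

Request:
servo_tool:
  plan:
    - [[0,0,0,1.9,-3.8,0,0],[0,0,0,1.9,-3.8,0,0],[0,0,0,0,0,0,0]]

```text
clock: 11.85
ee_pos: [489.9, -67.0, 142.4]
tool_rot: [-180.0, -0.1, 162.7]
force: [0.9, -0.1, 0.6]
opening: 0.2
grasp_force: 0.0
```

```bash
python3 - <<'E'
from h import *
s,c,P=wrist();print(s["clock"],s["ee_pos"],s["force"],cf(s["ee_pos"]))
t=manip.capture("scene")
cv2.imwrite("pics/m4.png",np.hstack([cv2.resize(c["img"][100:300,200:440],(480,400)),cv2.resize(t["img"][185:285,265:365],(320,400))*1]))
E
```

```text
11.85 [489.87580979 -67.04116674 142.37906497] [ 0.89113062 -0.13571235  0.55354513] [-26.29917449 -39.2451266 ]
```

View pics/m4.png

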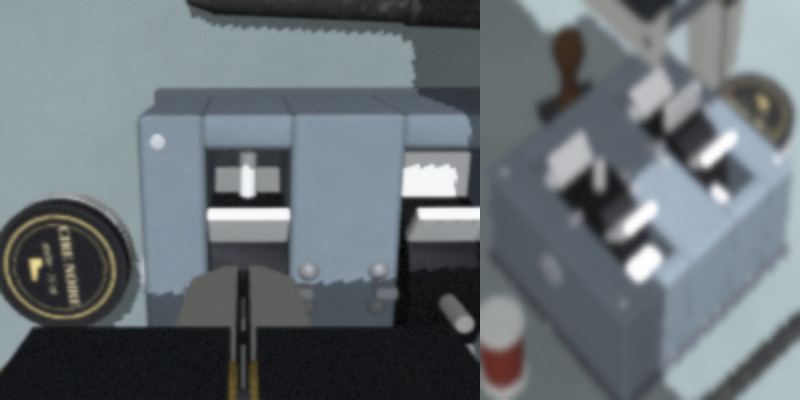

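The left pin now stands upright, at (600,175) in the scene half and (457,312) in the wrist half. The right wheel's pin still points forward at (247,173), two clicks short. Now for both right clicks.

Request:
servo_tool:
  plan:
    - [[0,0,0,0,0.1,2.0,0],[0,0,0,0,0,2.0,0],[0,0,0,0,0,0,0],[0,0,0,-0.5,0,0,0],[0,0,0,-0.5,0,0,0],[0,0,0,-0.3,0,0,0],[0,0,0,-0.3,0,0,0],[0,0,0,-0.3,0,0,0],[0,0,0,-0.3,0,0,0],[0,0,0,-0.3,0,0,0],[0,0,0,-0.3,0,0,0],[0,0,0,-0.3,0,0,0],[0,0,0,-0.3,0,0,0],[0,0,0,-0.3,0,0,0],[0,0,0,-0.2,0,0,0],[0,0,0,0,0,0,0],[0,0,0,0,0,-1.5,0],[0,0,0,0,0,-1.5,0],[0,0,0,0,0,0,0]]

```text
clock: 14.32
ee_pos: [529.8, -76.6, 134.4]
tool_rot: [180.0, 0.2, 162.8]
force: [-0.2, 0.4, -0.8]
opening: 0.5
grasp_force: 0.0
```

Request:
servo_tool:
  plan:
    - [[0,0,0,1.9,0,0,0],[0,0,0,1.9,0,0,0],[0,0,0,0,0,0,0]]

```text
clock: 14.7
ee_pos: [492.0, -65.0, 132.7]
tool_rot: [-180.0, -0.0, 162.8]
force: [-0.4, 0.2, -0.8]
opening: 0.6
grasp_force: 0.0
```

```bash
python3 - <<'E'
from h import *
s,c,P=wrist();print(s["clock"],s["ee_pos"],s["force"],cf(s["ee_pos"]))
t=manip.capture("scene")
cv2.imwrite("pics/m5.png",np.hstack([cv2.resize(c["img"][100:300,200:440],(480,400)),cv2.resize(t["img"][185:285,265:365],(320,400))*1]))
E
```

```text
14.7 [492.04053701 -64.99048999 132.67888687] [-0.3912138   0.17223936 -0.80084699] [-24.82859542 -36.65114968]
```

View pics/m5.png

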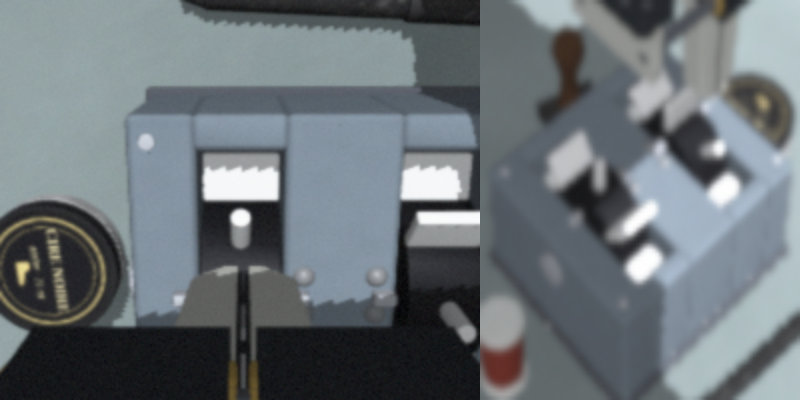

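The right pin is at -45° ((240,230)), so one more click. Then I'll retreat well clear.

Request:
servo_tool:
  plan:
    - [[0,0,0,0,-0.1,2.0,0],[0,0,0,0,0,1.0,0],[0,0,0,0,0,0,0],[0,0,0,-0.5,0,0,0],[0,0,0,-0.5,0,0,0],[0,0,0,-0.3,0,0,0],[0,0,0,-0.3,0,0,0],[0,0,0,-0.3,0,0,0],[0,0,0,-0.3,0,0,0],[0,0,0,-0.3,0,0,0],[0,0,0,-0.3,0,0,0],[0,0,0,-0.3,0,0,0],[0,0,0,-0.3,0,0,0],[0,0,0,-0.3,0,0,0],[0,0,0,-0.1,0,0,0],[0,0,0,0,0,0,0],[0,0,0,0,0,-1.5,0],[0,0,0,0,0,-3.5,0],[0,0,0,0,0,-5,0]]

```text
clock: 17.18
ee_pos: [528.1, -77.3, 204.0]
tool_rot: [-180.0, -0.1, 162.8]
force: [-0.0, -0.0, -0.6]
opening: 0.3
grasp_force: 0.0
```

Request:
servo_tool:
  plan:
    - [[0,0,0,4,1.9,-1,0],[0,0,0,4,1.9,0,0],[0,0,0,4,0,0,0],[0,0,0,0,0,0,0],[0,0,0,0,0,0,0]]

```text
clock: 17.8
ee_pos: [426.1, -5.8, 213.5]
tool_rot: [180.0, 0.1, 162.8]
force: [-0.2, -1.2, -0.2]
opening: 0.6
grasp_force: 0.0
```

```bash
python3 - <<'E'
from h import *
s,c,P=wrist();print(s["clock"],s["ee_pos"],s["force"],fit(P))
t=manip.capture("scene");np.set_printoptions(precision=1)
Q=cloud(t);Q=Q[180:300,255:375].reshape(-1,3);T=Q[(Q[:,2]>74)&(Q[:,2]<86)];print(cv2.minAreaRect(T[:,:2].astype(np.float32)))
cv2.imwrite("pics/m6.png",np.hstack([cv2.resize(c["img"][130:330,200:440],(480,400)),cv2.resize(t["img"][185:285,265:365],(320,400))]))
E
```

```text
17.8 [426.10924258  -5.83901744 213.54146923] [-0.16556444 -1.20737308 -0.24081116] (((524.0933837890625, -36.290771484375), (160.1510467529297, 138.2906494140625), 73.04267120361328), np.float64(78.58977078492985))
((524.13671875, -36.04234313964844), (161.56295776367188, 140.65931701660156), 73.374267578125)
```

View pics/m6.png

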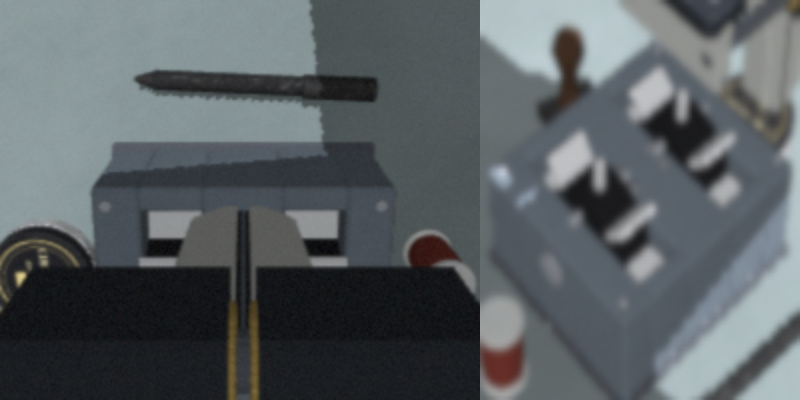

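Both slim pins stand upright, at (600,175) and (683,105) in the scene half, and the counter hasn't moved (under 1 mm). Handing in.

```bash
python3 -c "
from bench import manip
print(manip.close_job())"
```

```text
the job is handed in; nothing more can be done
None
```

Both wheels are zeroed with their slim pins upright, the counter measures within 1 mm of where it stood, and the job is handed in at about 18 s; however, one wrong-sign move pressed a fingertip onto the left wheel, with about 100 N read at the wrist (limit 120 N), and I can't rule out that it counts against the job.

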